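# Lay down a D-shaped filter cartridge, turn it to match and seat it in the fume absorber

### The job

Take the white filter cartridge out of the blue rack, lay it flat on the bench with its orange handle up and let go of it. Then pick it up again by the handle, turn it until its flat matches the flat (yellow) wall of the well in the grey filter housing, seat it fully home in the well and let go. Leave the other things on the bench where they are.

Things in the scene. Friction and masses are not known exactly. Their poses are not given: they have to be found in the camera images.
- cart_center (a point): Filter cartridge: loose white D-shaped disc, 0.18 kg, 90 mm diameter, 32 mm thick, one flat (67 mm wide) 30 mm from its axis. Point on the axis, half-way through the thickness. z: along the axis to the handle side; x: square to the flat, towards it. It starts standing on its flat in the rack: x down, handle level and pointing to the left as the robot sees it, top rim 45 mm above this point.
- cart_handle (a point): Middle of the cartridge's orange handle fin, 31 mm from cart_center along z; same axes. The fin stands 30 mm up from the handle face, is 12 mm thick along x and 60 mm long along y (parallel to the flat); the face beside it is free. A yellow stripe on that face marks the flat.
- cart_foot (a point): Centre of the cartridge's foot face (the one without handle; its edge has a 3 mm chamfer), 16 mm from cart_center along -z; same axes.
- cart_flat (a point): Middle of the flat's edge at the foot face: 30 mm from cart_foot along the cartridge's x axis; same axes.
- well_floor (a point): Centre of the well's floor, 12 mm above the bench, in the fixed round grey filter housing (120 mm diameter, top 34 mm above the bench). The well is a D like the cartridge, 2.5 mm larger all round, 22 mm deep, its mouth chamfered 3 mm; its flat wall is yellow. z up, x towards the flat wall. Seated, the cartridge stands 10 mm proud of the housing, handle up.
- well_flat (a point): On the well's floor, 30 mm from well_floor along x: where cart_flat lies when the cartridge is seated; same axes. On the opposite side (-x) of the housing an outlet stub reaches 87 mm from the axis, 31 mm above the bench; the flange is 140 mm in diameter, 6 mm thick.
- rack_slot (a point): Centre of the slot floor of the fixed blue rack, 8 mm above the bench; z up, x across the slot (the way the handle points), y along it. Base 66 x 124 mm; slot 37 mm wide and 98 mm long between walls that rise 14 mm above its floor. Rack and housing stand left and right of the robot's centre line, either way round; the bench between them is clear.
- flux_bottle: Bystander: white needle bottle with a red cap, 35x35x100 mm; origin at the centre of its underside.
- solvent_pump: Bystander: white round dispenser bottle, 66x66x120 mm; origin at the centre of its underside.
- wool_pot: Bystander: round black pot with brass wool, 62x62x35 mm; origin at the centre of its underside.
- tin: Bystander: small round tin with a blue lid, 33x33x16 mm; origin at the centre of its underside.
- tape_green: Bystander: roll of green tape lying flat, 88x88x12 mm; origin at the centre of its underside.
- tape_film: Bystander: roll of amber tape lying flat, 72x72x20 mm; origin at the centre of its underside.
- jar: Bystander: white round jar with a blue screw lid, 67x67x70 mm; origin at the centre of its underside.

How it is judged:
By the outcome, as a careful person would: the job done as asked, in the order asked, and still so for the second after the job is handed in, with the robot touching nothing.
It also fails if it takes over 69 s, if anything falls off the work surface, if the arm or the gripper's body presses on something with over 40 N, if the wrist force passes 120 N, or if a joint passes its speed limit or range.

### The arm

A 7-joint arm with a two-finger parallel gripper is mounted at the origin on a cart in front of the work surface, level with it; the furniture and walls round the work are solid. World frame = base frame: x ahead of the robot, y to its left, z up, the work surface at z = 0. Lengths are in m, angles in rad, forces in N, time in s.
With the tool pointing down it reaches from about 0.4 to 0.925 m from the base axis. Payload 4.1 kg.
Tool frame: the origin (TCP) lies midway between the tips of the shut fingers; the grasp point (between the pads) lies 19 mm behind it; z points along the fingers, y is the line along which they close (so a half turn about z gives the same grasp; the last joint's range is limited). The gripper opens to 85 mm and grips with 20 to 120 N. Pads are 22 mm wide; open, the fingers measure 114 mm over their backs; the gripper's body (76 mm by 85 mm) begins 54 mm behind the grasp point. The pads swing forward as they close: fully open they stand 13 mm farther back than shut.
Start: joints at [-1.211, 0.398, 0.045, 1.537, -0.019, 1.207, -0.051], TCP at [0.288, 0.583, 0.231] pointing down, gripper open.
Joint ranges: [-2.82, 2.82], [-0.49, 2.23], [-1.37, 1.46], [0, 2.46], [-1.36, 4.5], [0.23, 2], [-2.94, 2.94]. Speed limits (rad/s): [2.57, 2.57, 3.14, 3.14, 3.14, 3.14, 3.14].

### API

Orientations are given as a 3x3 rotation matrix whose columns are the frame's x, y, z axes.
In Python, from bench import r, camera, get_calibration gives the robot as it stands. Calls block until the motion is done:
- r.move_to(position, orientation): joint-space move of the TCP to a pose.
- r.move_linear(position, attitude=None, speed=0.15): straight line of the TCP; attitude=None keeps the orientation; speed is the mean speed in m/s.
- r.set_joints(angles): joint-space move.
- r.set_gripper(opening, strength=None): opening from 0.0 (shut) to 1.0 (fully open); strength is the grip in N (None keeps the last); returns when the fingers have stopped.
- r.dwell(seconds).
- r.solve_ik(position, orientation): joint angles nearest the present ones, or None.
- r.get_state(): the state.
- camera(name): name is "side" or "top"; returns the picture (384x512x3 uint8, red, green, blue); there is no depth.
- get_calibration(name): a dict with "mtx" (3x3 intrinsics, pixels), "xyz" and "orientation" of the camera in the world. Camera axes: x right, y down, z forward; pixel columns grow to the right and rows downward; lengths in m; the calibration is good to about 2 mm. A picture is of the moment at which its call begins. get_calibration takes no time and is no camera call.
A pose or a line that the arm cannot do raises r.IKError and nothing moves.
- r.close_job(): hands the job in; it is judged then, once.
The state is a dict: "clock": time; "joint_pos": joint angles; "qd": joint speeds; "joint_efforts": joint torques, N m; "ee_pos": TCP position; "tool_rot": TCP orientation; "wrist_force": force on the tool from outside, world axes, zero at the start; "torque": the same for the moment, N m; "grip_width": opening from 0.0 (shut) to 1.0 (fully open); "gripper_force": force on a finger pad.
Only numpy, scipy, OpenCV 4.12 (cv2) and the standard library are available. Lean on these libraries where they do the work, as an engineer would, in place of code of your own. Each camera call takes 0.05 s, during which the arm holds its last target. There are 200 camera calls.

## Working session

There is one attempt and no reset: what is moved stays moved. The work goes in short steps, each a Python script; the robot and the scene stay as the last script left them, time stands still between calls to the robot, and variables do not carry over. Pictures are saved under pics/ and viewed, at most 10 in all, crops included, and the job is handed in when it is done.

```bash
mkdir -p pics; ls; python3 - <<'E'
from bench import r,camera,get_calibration
import cv2,numpy as np
for n in("side","top"):
    im=camera(n); cv2.imwrite(f"pics/{n}0.png",cv2.cvtColor(im,cv2.COLOR_RGB2BGR))
    c=get_calibration(n); print(n,np.round(c["mtx"],1).tolist(),np.round(c["xyz"],3),np.round(c["orientation"],3).tolist())
print(r.get_state()["clock"])
E
```

```text
pics
side [[499.0, 0.0, 242.8], [0.0, 499.0, 183.5], [0.0, 0.0, 1.0]] [ 1.483 -0.036  1.18 ] [[0.095, 0.765, -0.637], [0.996, -0.07, 0.064], [0.005, -0.64, -0.769]]
top [[438.7, 0.0, 254.1], [0.0, 438.7, 182.9], [0.0, 0.0, 1.0]] [0.248 0.043 1.616] [[-0.074, -0.977, 0.199], [-0.997, 0.073, -0.013], [-0.002, -0.199, -0.98]]
0.1
```

View pics/top0.png

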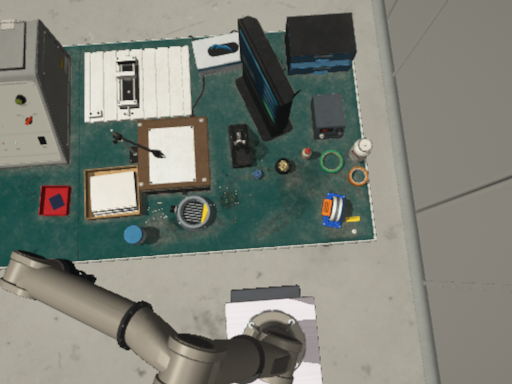

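View pics/side0.png

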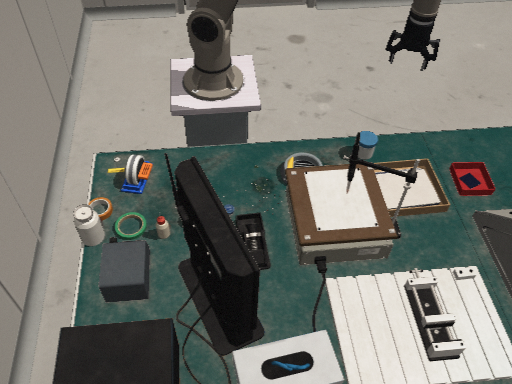

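The top view shows the rack with the cartridge near (337,209), the housing near (193,211) with its yellow wall to the right, and the jar at (134,235). In the side view the cartridge is near (135,170), and the housing, near (303,163), is partly hidden.

```bash
cat > h.py <<'E'
from bench import r,camera,get_calibration
import cv2,numpy as np
def ray(n,uv):
    c=get_calibration(n); d=np.linalg.inv(c["mtx"])@np.array([uv[0],uv[1],1.]); return np.array(c["xyz"]),np.array(c["orientation"])@d
def onz(n,uv,z):
    o,d=ray(n,uv); return o+d*(z-o[2])/d[2]
def proj(n,p):
    c=get_calibration(n); q=np.array(c["orientation"]).T@(np.array(p)-c["xyz"]); q=np.array(c["mtx"])@q; return q[:2]/q[2]
def tri(u1,u2):
    o1,d1=ray("top",u1); o2,d2=ray("side",u2)
    s=np.linalg.lstsq(np.c_[d1,-d2],o2-o1,rcond=None)[0]; a=o1+s[0]*d1; b=o2+s[1]*d2; return (a+b)/2,np.linalg.norm(a-b)
def crop(im,x,y,w,h,k): return cv2.resize(im[y:y+h,x:x+w],None,fx=k,fy=k,interpolation=cv2.INTER_CUBIC)
def save(n,im): cv2.imwrite("pics/"+n,cv2.cvtColor(im,cv2.COLOR_RGB2BGR))
def blobs(im,lo,hi,x,y,w,h,amin=8):
    m=cv2.inRange(cv2.cvtColor(im,cv2.COLOR_RGB2HSV),lo,hi); k=np.zeros_like(m); k[y:y+h,x:x+w]=m[y:y+h,x:x+w]
    n,l,s,c=cv2.connectedComponentsWithStats(k)
    o=[]
    for i in range(1,n):
        if s[i,4]>=amin:
            pts=np.argwhere(l==i)[:,::-1].astype(np.float32); o.append((s[i,4],c[i],s[i,:4],cv2.minAreaRect(pts),pts))
    return sorted(o,key=lambda t:-t[0])
E
python3 - <<'E'
from h import *
t=cv2.cvtColor(cv2.imread("pics/top0.png"),4);s=cv2.cvtColor(cv2.imread("pics/side0.png"),4)
A=np.vstack([np.hstack([crop(t,165,185,56,42,7),crop(t,310,180,56,42,7)]),np.hstack([crop(s,275,140,56,42,7),crop(s,108,145,56,42,7)])])
save("crops0.png",A); print(A.shape)
for nm,im,reg in(("top",t,(315,185,50,45)),("side",s,(110,145,55,55))):
    for cn,lo,hi in(("orange",(5,150,120),(14,255,255)),("blue",(105,150,80),(125,255,255)),("white",(0,0,170),(180,50,255))):
        for b in blobs(im,lo,hi,*reg)[:3]: print(nm,cn,b[0],b[1].round(1),b[2],np.round(cv2.boxPoints(b[3]),1).tolist())
for b in blobs(t,(20,120,120),(35,255,255),165,185,56,42)[:2]: print("yel",b[0],b[1],np.round(cv2.boxPoints(b[3]),1).tolist())
E
```

```text
(588, 784, 3)
top orange 137 [326.5 207. ] [322 199  10  17] [[321.1000061035156, 214.1999969482422], [323.29998779296875, 198.60000610351562], [331.8999938964844, 199.8000030517578], [329.70001220703125, 215.39999389648438]]
top blue 129 [331.6 222. ] [323 213  20  15] [[322.1000061035156, 216.3000030517578], [342.0, 213.0], [344.20001220703125, 226.0], [324.20001220703125, 229.3000030517578]]
top blue 66 [335.1 196.4] [327 193  18  14] [[325.79998779296875, 197.39999389648438], [330.20001220703125, 188.60000610351562], [347.3999938964844, 197.1999969482422], [343.0, 206.0]]
top white 66 [333.7 208.2] [331 198   6  22] [[330.29998779296875, 218.89999389648438], [334.0, 197.8000030517578], [337.29998779296875, 198.39999389648438], [333.6000061035156, 219.5]]
top white 52 [339.4 209.6] [337 200   5  20] [[336.20001220703125, 218.8000030517578], [340.0, 199.8000030517578], [342.8999938964844, 200.39999389648438], [339.1000061035156, 219.39999389648438]]
side orange 157 [144.8 170. ] [138 162  14  17] [[137.3000030517578, 175.8000030517578], [143.10000610351562, 160.39999389648438], [15
[... 188 characters left out ...]
2422], [146.0, 179.60000610351562], [144.3000030517578, 193.6999969482422]]
side white 264 [133.6 147.1] [110 145  55   7] [[110.0, 145.0], [164.0, 145.0], [164.0, 151.0], [110.0, 151.0]]
side white 77 [135.5 164.3] [133 155   9  22] [[129.89999389648438, 174.5], [136.0, 154.10000610351562], [141.10000610351562, 155.60000610351562], [135.0, 176.0]]
side white 50 [128.4 163. ] [126 155   8  19] [[123.69999694824219, 171.89999389648438], [129.6999969482422, 153.89999389648438], [133.0, 155.0], [127.0, 173.0]]
yel 78 [203.76923077 212.93589744] [[200.1999969482422, 221.89999389648438], [203.1999969482422, 203.6999969482422], [207.89999389648438, 204.5], [204.89999389648438, 222.60000610351562]]
```

View pics/crops0.png

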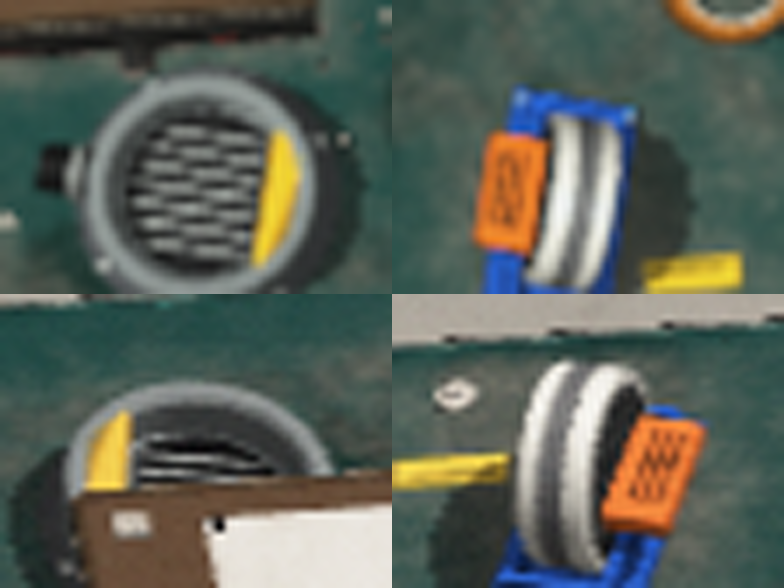

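The crops show the orange fin facing left (+y) beside the upright cartridge in the rack. The housing has its stub at about (170,209) and its yellow wall facing right, slightly skewed. Next I measure both and check reachability.

```bash
python3 - <<'E'
from h import *
from scipy.optimize import least_squares
t=cv2.cvtColor(cv2.imread("pics/top0.png"),4);s=cv2.cvtColor(cv2.imread("pics/side0.png"),4)
P=lambda *a:print(*[np.round(x,4) if not isinstance(x,str) else x for x in a])
# fin
b=blobs(t,(3,130,100),(16,255,255),315,185,50,45)[0]; bs=blobs(s,(3,130,100),(16,255,255),110,145,55,55)[0]
P("fin top z=.042",onz("top",b[1],.042)); P("tri",*tri(b[1],bs[1]))
c=np.array([onz("top",q,.044)[:2] for q in cv2.boxPoints(b[3])]); 
for i in range(4): P("edge",np.linalg.norm(c[(i+1)%4]-c[i]),np.degrees(np.arctan2(*(c[(i+1)%4]-c[i])[::-1])))
# white bands: fit lines
for w in blobs(t,(0,0,150),(180,60,255),315,185,40,40)[:2]:
    p=np.array([onz("top",q,.08)[:2] for q in w[4]],np.float32); v=cv2.fitLine(p,cv2.DIST_L2,0,.01,.01).ravel(); P("band",w[0],p.mean(0),np.degrees(np.arctan2(v[1],v[0])))
# rack blue hull
bl=[x[4] for x in blobs(t,(105,130,60),(128,255,255),315,185,50,50)]; p=np.vstack(bl)
q=np.array([onz("top",u,.022)[:2] for u in p],np.float32)*1000; P("rack rect",*[np.array(x) for x in cv2.minAreaRect(q)])
# housing
m=blobs(t,(0,0,110),(180,70,255),168,188,50,45)
for x in m[:3]: P("grey",x[0],x[2])
hull=cv2.convexHull(m[0][4]).reshape(-1,2); w=np.array([onz("top",u,.034)[:2] for u in hull])
f=least_squares(lambda a:np.hypot(*(w-a[:2]).T)-a[2],[.45,.2,.06],loss="soft_l1",f_scale=.002); P("housing",f.x,np.abs(f.fun).max())
y=blobs(t,(20,120,120),(35,255,255),165,185,56,42)[0][4]
L=np.array([[y[y[:,1]==v][:,0].min(),v] for v in np.unique(y[:,1])])[2:-2]
p=np.array([onz("top",u,.012)[:2] for u in L],np.float32); v=cv2.fitLine(p,cv2.DIST_HUBER,0,.01,.01).ravel(); P("flat line",v,np.degrees(np.arctan2(v[1],v[0])))
n=np.array([-v[1],v[0]]); P("dist to centre",(f.x[:2]-v[2:])@n)
st=onz("top",(170.3,209),.031)[:2]; P("stub ang",np.degrees(np.arctan2(*(f.x[:2]-st)[::-1])),np.hypot(*(f.x[:2]-st)))
# IK for placing
for pos in([.48,-.05],[.55,-.05],[.5,.0]):
  for yaw in range(-90,136,45):
    o=[]
    for tilt in(60,75,90):
      a,bb=np.radians(yaw),np.radians(tilt); z=np.array([np.sin(bb)*np.cos(a),np.sin(bb)*np.sin(a),-np.cos(bb)])
      u=np.array([np.cos(bb)*np.cos(a),np.cos(bb)*np.sin(a),np.sin(bb)])
      for sg in(1,-1):
        R=np.c_[sg*u,np.cross(z,sg*u),z]; g=np.array([*pos,.06]); k=r.solve_ik(g+.019*z,R); o.append((tilt,sg,None if k is None else np.round(k,2).tolist()))
    P(str(pos),str(yaw),str([x for x in o if x[2]]))
E
```

```text
fin top z=.042 [ 0.4589 -0.2328  0.042 ]
tri [ 0.4593 -0.2329  0.0391] 0.0008
edge 0.0601 -14.0315
edge 0.0322 -102.5418
edge 0.0601 165.7414
edge 0.0319 77.5241
band 82 [ 0.4478 -0.2505] -15.7259
band 66 [ 0.4426 -0.2704] -16.0741
rack rect [ 449.9053 -259.9158] [ 66.734  124.9174] 75.4392
grey 270 [177 196  33  32]
grey 13 [193 207   9   4]
grey 10 [194 212   6   2]
housing [0.4808 0.2513 0.059 ] 0.0062
flat line [ 0.9778 -0.2094  0.4765  0.2209] -12.0854
dist to centre 0.0307
stub ang -100.2127 0.0837
[0.48, -0.05] -90 [(60, 1, [-0.5, 0.7, -0.03, 2.03, 0.91, 1.29, 1.93]), (60, -1, [-1.01, 0.84, 0.63, 2.04, 0.56, 0.98, -0.89]), (75, 1, [-0.52, 0.86, -0.06, 1.97, 0.98, 1.52, 1.81]), (75, -1, [-1.04, 1.01, 0.6, 1.98, 0.62, 1.14, -1.01]), (90, 1, [-0.49, 1.03, -0.12, 1.9, 1.04, 1.77, 1.71]), (90, -1, [-1.04, 1.17, 0.56, 1.91, 0.68, 1.31, -1.11])]
[0.48, -0.05] -45 [(90, 1, [-0.7, 1.05, -0.04, 2.4, 1.62, 1.62, 1.26]), (90, -1, [-0.8, 1.06, 0.05, 2.4, 1.6, 1.53, -1.9])]
[0.48, -0.05] 0 []
[0.48, -0.05] 45 [(60, 1, [1.42, 0.83, -0.95, 2.36, -1.33, 0.41, 1.2]), (60, -1, [1.42, 0.83, -0.95
[... 3615 characters left out ...]
.55, -1.52])]
[0.5, 0.0] 90 [(60, 1, [0.01, 0.84, 0.56, 1.94, -1.2, 1.58, 1.31]), (60, -1, [-0.19, 1.0, 0.85, 1.95, -1.33, 1.81, -1.73]), (75, 1, [0.07, 1.01, 0.54, 1.88, -1.27, 1.84, 1.42]), (75, -1, [-0.01, 1.06, 0.65, 1.88, -1.32, 1.92, -1.69]), (90, 1, [0.19, 1.12, 0.4, 1.81, -1.27, 1.98, 1.46]), (90, -1, [0.3, 1.08, 0.25, 1.8, -1.21, 1.87, -1.74])]
[0.5, 0.0] 135 [(60, 1, [-0.07, 0.96, 0.44, 1.54, -0.7, 1.8, 1.44]), (60, -1, [-0.3, 1.13, 0.85, 1.55, -0.9, 1.99, -1.48]), (75, 1, [0.05, 1.08, 0.29, 1.43, -0.69, 1.98, 1.39]), (75, -1, [0.08, 1.07, 0.25, 1.43, -0.67, 1.96, -1.78]), (90, 1, [0.46, 1.21, -0.36, 1.34, -0.47, 1.98, 1.0]), (90, -1, [0.46, 1.21, -0.36, 1.34, -0.47, 1.98, -2.14])]
```

```bash
cat >> h.py <<'E'
def RT(yaw,tilt=0.):  # tool x=cart z when carried; yaw deg heading of tool z once tilted
    a,b=np.radians(yaw),np.radians(tilt); u=np.array([np.cos(a),np.sin(a),0]); Z=np.array([0,0,1.])
    z=np.sin(b)*u-np.cos(b)*Z; x=np.cos(b)*u+np.sin(b)*Z; return np.c_[x,np.cross(z,x),z]
def st(m=""):
    s=r.get_state(); print(m,"t",round(s["clock"],2),"p",np.round(s["ee_pos"],4),"F",np.round(s["wrist_force"],1),"g",round(s["grip_width"],3),round(s["gripper_force"],1),"j",np.round(s["joint_pos"],2)); return s
YAW=75.2
E
python3 - <<'E'
from h import *
u=RT(YAW)[:,0]; G=np.array([.459,-.2328,0])+.003*u
r.move_to(G+[0,0,.22],RT(YAW)); st("above")
r.set_gripper(.95,80)
r.move_linear(G+[0,0,.1],speed=.2); r.move_linear(G+[0,0,.018],speed=.08); st("down")
r.set_gripper(0.3,80); st("grip")
t=camera("top"); s=camera("side")
save("g1.png",np.hstack([crop(t,300,165,75,75,5),crop(s,100,130,75,75,5)]))
E
```

```text
above t 3.02 p [ 0.4604 -0.229   0.2199] F [ 0.5 -0.2 -0.1] g 1.0 0.0 j [-0.56  0.33  1.15  1.89 -0.33  1.13  0.46]
down t 5.17 p [ 0.4602 -0.2302  0.0184] F [ 0.2  0.6 -0.4] g 0.948 0.0 j [-0.27  0.6   0.84  2.06 -0.65  0.76  0.72]
grip t 5.5 p [ 0.4603 -0.23    0.019 ] F [-0.5  2.2  6.2] g 0.687 83.8 j [-0.27  0.6   0.84  2.06 -0.65  0.76  0.72]
```

View pics/g1.png

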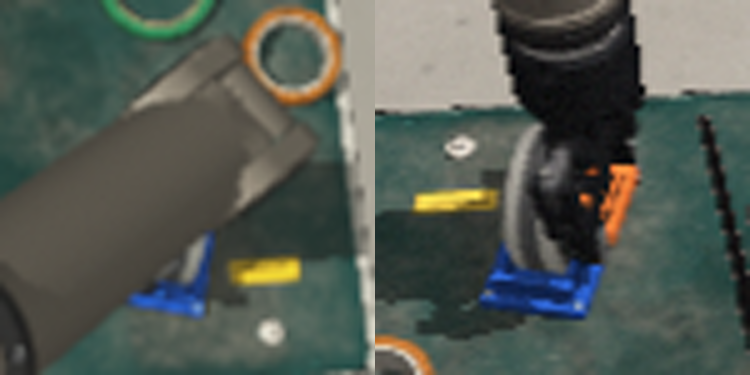

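The side view shows the pads on the ends of the orange fin, and the rack is undisturbed. Lift, then tilt.

```bash
cat >> h.py <<'E'
TC=np.array([-.034,0,-.0195]); TE=TC+[-.016,0,.030]
E
python3 - <<'E'
from h import *
T=72
p=np.array(r.get_state()["ee_pos"])
r.move_linear(p+[0,0,.09],speed=.08); st("lift"); r.move_linear(p+[.02,.1,.2],speed=.25); st("up")
R=RT(YAW,T); t=np.array([.50,.03,0])-R@TC; t[2]=-(R@TE)[2]+.15
print(t, r.solve_ik(t,R), r.solve_ik(t-[0,0,.15],R))
r.move_to(t,R); st("tilted")
a=camera("top"); s=camera("side")
save("g2.png",np.hstack([crop(a,200,130,130,130,3),crop(s,150,60,130,130,3)]))
E
```

```text
lift t 6.88 p [ 0.4599 -0.2297  0.1085] F [-0.9  0.1 -1. ] g 0.688 85.5 j [-0.4   0.48  0.99  2.01 -0.5   0.93  0.6 ]
up t 7.63 p [ 0.4794 -0.1304  0.2182] F [ 0.6 -0.5 -1.6] g 0.679 85.6 j [-0.81  0.3   1.19  1.93 -0.31  1.12  0.24]
[0.50742126 0.05808833 0.2007975 ] [ 0.08277684  0.55004772  0.44879186  2.11812336 -1.34878793  1.59262546
  1.1121298 ] [ 0.41114834  0.80877367  0.04507486  2.09132569 -1.32634029  1.34018972
  1.33248581]
tilted t 8.66 p [0.5073 0.0572 0.2001] F [ 0.9  0.5 -1.5] g 0.682 85.7 j [ 0.08  0.55  0.45  2.12 -1.35  1.59  1.11]
```

View pics/g2.png

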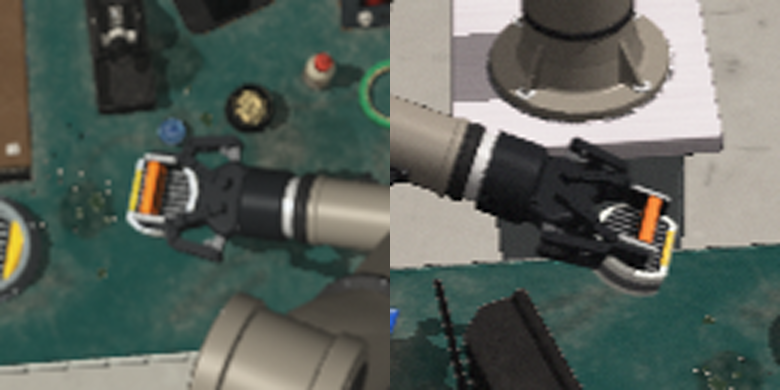

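The cartridge is held with its handle up and tilted, and the yellow stripe is on the far (left) side. Lower to contact and release.

```bash
python3 - <<'E'
from h import *
print("tin",onz("top",(257,173),.01).round(3))
p=np.array(r.get_state()["ee_pos"]); R=RT(YAW,72)
r.move_linear(p-[0,0,.144],attitude=R,speed=.12); s=st("low"); f0=s["wrist_force"][2]
for i in range(8):
    p=np.array(s["ee_pos"]); 
    r.move_linear([.5074,.0581,p[2]-.0015],speed=.03); s=st()
    if s["wrist_force"][2]-f0>2: break
r.set_gripper(.95); r.dwell(.3); s=st("rel")
z=RT(YAW,72)[:,2]; p=np.array(s["ee_pos"])
r.move_linear(p+[0,0,.03]-.08*z*[1,1,0],speed=.15); r.move_linear(p+[0,0,.15]-.12*z*[1,1,0],speed=.3)
a=camera("top"); sd=camera("side"); st("clear")
save("g3.png",np.hstack([crop(a,200,130,130,130,3),crop(sd,180,110,130,130,3)])); save("top3.png",a); save("side3.png",sd)
E
```

```text
tin [0.611 0.008 0.01 ]
low t 10.11 p [0.5078 0.0582 0.0575] F [ 0.4  0.4 -1.9] g 0.681 85.7 j [ 0.34  0.8   0.13  2.1  -1.36  1.4   1.34]
 t 10.36 p [0.5075 0.0581 0.0562] F [ 0.   0.6 -1.7] g 0.684 85.7 j [ 0.34  0.81  0.13  2.1  -1.36  1.4   1.34]
 t 10.61 p [0.5074 0.0581 0.0547] F [ 0.  -0.2 -1.3] g 0.68 85.7 j [ 0.34  0.81  0.13  2.1  -1.36  1.4   1.34]
 t 10.86 p [0.5074 0.0581 0.0531] F [ 0.3 -0.3 -0.4] g 0.684 85.7 j [ 0.34  0.81  0.13  2.09 -1.36  1.39  1.35]
 t 11.11 p [0.5074 0.0581 0.0515] F [-0.5  0.4 -1.2] g 0.682 85.7 j [ 0.34  0.81  0.13  2.09 -1.36  1.39  1.35]
 t 11.36 p [0.5074 0.0581 0.05  ] F [ 0.1 -0.1 -0.6] g 0.682 85.7 j [ 0.35  0.82  0.12  2.09 -1.36  1.39  1.35]
 t 11.61 p [0.5075 0.0582 0.0497] F [-2.1 -2.   5.3] g 0.685 86.2 j [ 0.35  0.82  0.12  2.09 -1.36  1.39  1.35]
rel t 12.27 p [0.5074 0.0581 0.0484] F [ 0.   0.4 -0.1] g 0.948 0.0 j [ 0.35  0.82  0.12  2.09 -1.36  1.39  1.35]
clear t 13.62 p [ 0.4777 -0.0507  0.1976] F [-0.3  0.1 -1. ] g 0.952 0.0 j [ 0.46  0.57  0.25  2.02 -1.13  1.62  1.11]
```

View pics/g3.png

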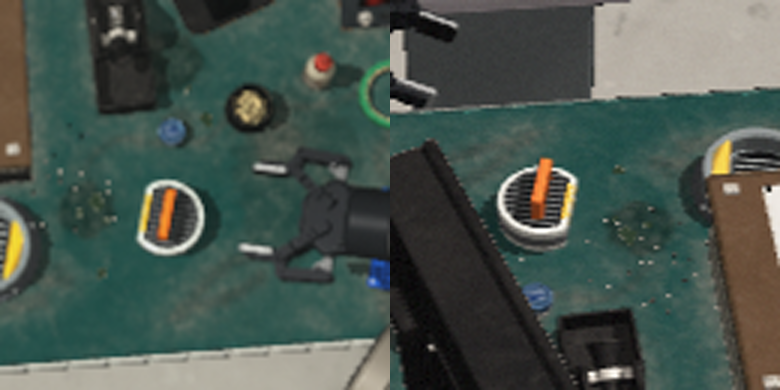

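The cartridge lies flat, handle up, at crop (170,217), which is about (257,202) in the full top image. Its yellow flat faces left. Now I measure it, refine the well, and check IK.

```bash
python3 - <<'E'
from h import *
from scipy.optimize import least_squares
t=cv2.cvtColor(cv2.imread("pics/top3.png"),4);s=cv2.cvtColor(cv2.imread("pics/side3.png"),4)
P=lambda *a:print(*[np.round(x,4) if not isinstance(x,str) else x for x in a])
def circ(reg,lo,hi,z,rad,x0):
    m=blobs(t,lo,hi,*reg); w=np.array([onz("top",u,z)[:2] for u in cv2.convexHull(m[0][4]).reshape(-1,2)])
    f=least_squares(lambda a:np.hypot(*(w-a).T)-rad,x0,loss="cauchy",f_scale=.0015); return f.x,f.fun
c,f=circ((235,180,45,45),(0,0,150),(180,60,255),.032,.0445,[.5,.03]); P("cart",c,f)
o=blobs(t,(3,130,100),(16,255,255),235,180,45,45)[0]; os=blobs(s,(3,130,100),(16,255,255),205,145,50,60)[0]
p=np.array([onz("top",q,.062)[:2] for q in o[4]],np.float32); v=cv2.fitLine(p,cv2.DIST_L2,0,.01,.01).ravel(); P("fin dir",np.degrees(np.arctan2(v[1],v[0])),p.mean(0)); P(*tri(o[1],os[1]))
y=blobs(t,(20,120,120),(35,255,255),240,185,25,35)[0]; P("stripe",onz("top",y[1],.032))
h=[circ((168,188,50,45),(0,0,vv),(180,70,255),.034,.0597,[.48,.25]) for vv in(95,110,125)]
for x in h: P("housing",x[0],x[1])
E
python3 - <<'E'
from h import *
for k in(-101.5,78.5):   # tool yaw options: pick at both signs
    pass
# cart x = tool y * sg ; tool down with tool y heading h
def D(h):
    a=np.radians(h); y=np.array([np.cos(a),np.sin(a),0]); z=np.array([0,0,-1.]); return np.c_[np.cross(y,z),y,z]
for sg in(0,180):
    for n,p,h in(("pick",[.5,.03,.05],75+sg),("well",[.48,.252,.06],-101.5+sg),("wellhi",[.48,.252,.15],-101.5+sg)):
        k=r.solve_ik(p,D(h)); print(sg,n,None if k is None else np.round(k,2))
E
```

```text
cart [0.4983 0.0234] [ 0.0001 -0.0003 -0.     -0.0003  0.0002  0.0012  0.0007  0.0001 -0.0063
 -0.005  -0.0012  0.0004  0.0014  0.0011  0.0002 -0.0002  0.0001]
fin dir -15.1015 [0.4976 0.0242]
[0.4997 0.0239 0.0489] 0.0003
stripe [0.5064 0.0478 0.032 ]
housing [0.4799 0.2509] [-0.0002 -0.      0.0003 -0.0001 -0.0001  0.0003  0.001   0.0047  0.0081
  0.01    0.0105  0.0286  0.0292  0.0134  0.0128  0.0003  0.0003  0.0004
  0.0006  0.0001]
housing [0.481  0.2523] [ 0.0007  0.0002  0.0001  0.0005  0.0004 -0.0005  0.0002 -0.0004  0.0001
  0.0049  0.0045  0.0069  0.0021  0.0001  0.0001  0.0003 -0.0011 -0.0001
 -0.      0.0005]
housing [0.4817 0.2521] [-0.      0.0003  0.0003 -0.     -0.0001 -0.0008 -0.0005 -0.0007  0.0054
 -0.0012 -0.0037 -0.0027  0.0015 -0.0016 -0.0018 -0.0006 -0.0004 -0.0003]
0 pick [-0.33  0.37  0.23  2.07 -0.12  0.72  1.28]
0 well [-1.43  0.85  1.26  1.98 -0.95  1.08 -1.49]
0 wellhi [ 0.38  0.56 -1.24  1.86  0.59  1.15 -2.85]
180 pick [-0.1   0.36 -0.06  2.06  0.03  0.72 -2.01]
180 well [-0.68  0.41  0.15  1.96 -0.08  0.78  0.88]
180 wellhi [-0.55  0.29 -0.01  1.89  0.    0.97  0.8 ]
```

```bash
cat >> h.py <<'E'
def D(h):
    a=np.radians(h); y=np.array([np.cos(a),np.sin(a),0]); z=np.array([0,0,-1.]); return np.c_[np.cross(y,z),y,z]
W=np.array([.481,.252]); WH=78.5
E
python3 - <<'E'
from h import *
C=np.array([.4988,.0237])
r.set_gripper(.5,60); r.move_to([*C,.16],D(254.9)); st("above")
r.move_linear([*C,.037],speed=.12); st("down"); r.set_gripper(0.0,60); g=st("grip")
r.move_linear([*C,.17],speed=.15); st("lift")
r.move_to([*W,.17],D(WH)); st("over well"); r.move_linear([*W,.095],speed=.12)
a=camera("top"); s=camera("side"); st()
save("g4.png",np.hstack([crop(a,150,160,90,80,4),crop(s,265,90,90,80,4)]))
E
```

```text
above t 16.81 p [0.4986 0.0233 0.1598] F [ 0.3 -0.1 -0.5] g 0.499 0.0 j [ 0.43  0.25 -0.65  1.96  0.18  0.99 -2.13]
down t 17.98 p [0.4995 0.0238 0.0377] F [-0.2  1.   0.7] g 0.5 0.0 j [ 0.35  0.43 -0.58  2.06  0.34  0.75 -2.28]
grip t 18.37 p [0.4993 0.0237 0.0376] F [-0.2 -0.1  4.4] g 0.13 58.9 j [ 0.35  0.43 -0.58  2.06  0.34  0.75 -2.28]
lift t 19.4 p [0.4979 0.0235 0.1689] F [-0.4 -0.3 -1.2] g 0.131 58.4 j [ 0.44  0.24 -0.66  1.95  0.17  1.01 -2.13]
over well t 21.54 p [0.4811 0.2516 0.1698] F [ 0.6 -0.9 -1.2] g 0.127 58.4 j [ 0.33  0.48 -1.15  1.84  0.48  1.14  0.38]
 t 22.42 p [0.4816 0.2526 0.0959] F [-0.4  0.5 -1.6] g 0.126 58.4 j [ 0.26  0.57 -1.07  1.91  0.59  1.02  0.3 ]
```

View pics/g4.png

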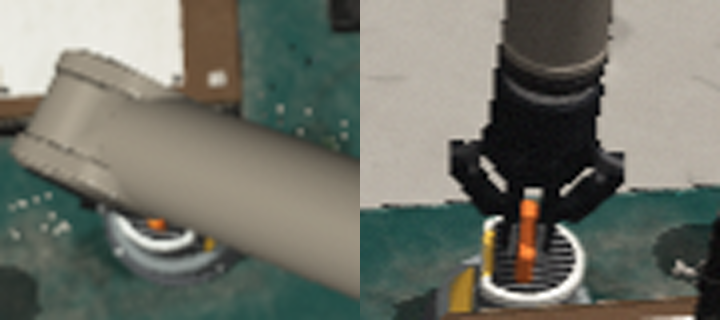

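The cartridge hangs level over the well with its yellow stripe on the same side as the yellow wall. Lower it, watching the force.

```bash
python3 - <<'E'
from h import *
r.move_linear([*W,.076],speed=.08); s=st("entry"); f0=s["wrist_force"][2]
z=.076
while z>.0485:
    z-=.0025; r.move_linear([*W,z],speed=.04); s=r.get_state(); print(round(z,4),np.round(s["ee_pos"],4),np.round(s["wrist_force"],1),np.round(s["torque"],2))
    if s["wrist_force"][2]-f0>8: break
st("end")
E
```

```text
entry t 22.81 p [0.4805 0.2517 0.0752] F [ 0.2 -0.3 -0.9] g 0.131 58.4 j [ 0.24  0.59 -1.05  1.93  0.62  0.99  0.28]
0.0735 [0.481  0.2521 0.0735] [-0.3  0.4 -1.3] [-0.06 -0.02 -0.  ]
0.071 [0.4809 0.2519 0.0709] [-0.2 -0.4 -1.7] [-0.07  0.03 -0.01]
0.0685 [0.4809 0.2519 0.0683] [ 0.1  0.3 -1.3] [0.02 0.01 0.04]
0.066 [0.4809 0.2519 0.0658] [-0.4 -0.5 -1.6] [-0.04 -0.    0.03]
0.0635 [0.4809 0.2519 0.0633] [-0.4  0.2 -2.2] [ 0.04 -0.05 -0.04]
0.061 [0.4809 0.2519 0.0608] [ 0.  -0.4 -0.9] [ 0.04  0.01 -0.03]
0.0585 [0.4809 0.2519 0.0583] [-0.1 -0.1 -1.1] [-0.03 -0.02 -0.03]
0.056 [0.4809 0.2519 0.0558] [ 0.3  0.1 -1.5] [0.02 0.04 0.03]
0.0535 [0.4809 0.2519 0.0533] [-0.3  0.  -1.7] [-0.03  0.01  0.04]
0.051 [0.4809 0.2519 0.0508] [ 0.2 -0.3 -2.1] [-0.01  0.01 -0.03]
0.0485 [0.4814 0.2523 0.0496] [-1.9 -2.8  7.4] [-0.35  0.52 -0.01]
end t 25.56 p [0.4814 0.2523 0.0496] F [-1.9 -2.8  7.4] g 0.124 59.8 j [ 0.21  0.63 -1.01  1.94  0.66  0.95  0.24]
```

It slid in freely and touched bottom at the expected depth (0.0376 + 0.012). Release, retreat, check.

```bash
python3 - <<'E'
from h import *
r.set_gripper(.5); r.dwell(.2); s=st("rel"); p=np.array(s["ee_pos"])
r.move_linear([p[0],p[1],.2],speed=.15); r.move_to([.45,-.05,.25],D(WH)); st("away")
a=camera("top"); s=camera("side"); save("g5.png",np.hstack([crop(a,150,165,80,80,4),crop(s,265,120,80,80,4)])); save("top5.png",a)
P=lambda *q:print(*[np.round(x,4) if not isinstance(x,str) else x for x in q])
o=blobs(a,(3,130,100),(16,255,255),165,185,56,42)[0];os=blobs(s,(3,130,100),(16,255,255),275,120,60,60)[0]; P("fin",*tri(o[1],os[1]))
E
```

```text
rel t 26.17 p [0.481  0.252  0.0484] F [ 0.1 -0.9 -0. ] g 0.5 0.0 j [ 0.21  0.63 -1.01  1.94  0.66  0.95  0.24]
away t 28.5 p [ 0.4502 -0.0488  0.2499] F [0.2 0.6 0.6] g 0.494 0.0 j [ 1.13  0.1  -1.17  1.94  0.1   1.17  1.3 ]
fin [0.4806 0.2523 0.0682] 0.0003
```

View pics/g5.png

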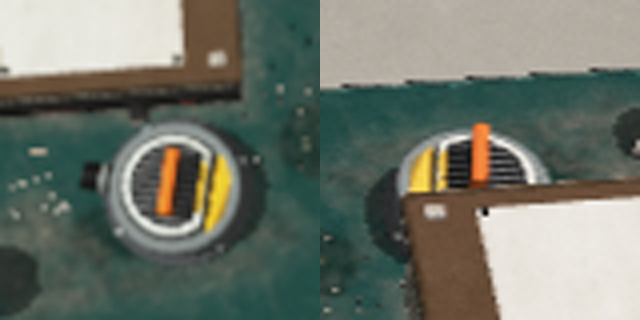

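View pics/top5.png

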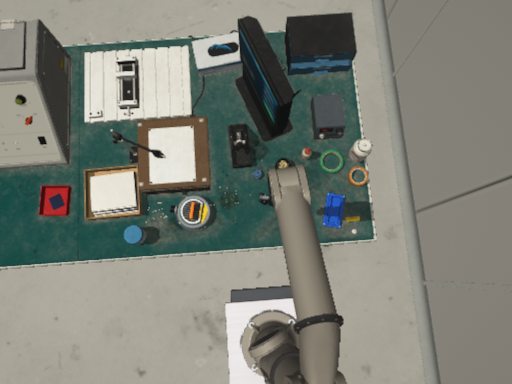

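The cartridge sits level inside the grey ring near (193,211), with its stripe parallel to the yellow wall. The bystanders are where they were and the arm is clear.

```bash
python3 -c "
from bench import r
print(r.close_job())"
```

```text
the job is handed in; nothing more can be done
None
```

The cartridge was laid flat on the bench handle up, released, picked up again by the handle and seated in the well with its flat matched; I let go and handed the job in at about 28.5 s, and the result was not reported back.

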